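Open the seal chest by its combination dial

TASK

Open the steel chest that holds the seal stones: turn its dial left to 34, back right to 6, then slowly left again until the bolt drops in and the dial comes up against its stop, never forcing dial or bolt. Then draw the handle back fully, away from the front of the chest, and lift the lid with it until the lid stands about 40 degrees open by itself. Leave the other things on the table where they are.

Things in the scene. Friction and masses are not known exactly. Their poses are not given: they have to be found in the camera images.
- dial (a joint): Dial angle in rad; grows as it turns left (anticlockwise from above), without end. 100 divisions: number at the index = joint x 100/(2 pi), so 34 is 2.136, 6 is 0.377. It starts at -0.2 to 0.7. Left straight to 34, then right straight to 6 sets the two lock wheels: reverse within 2 divisions (0.12 rad) of each. If you run past by more, begin again: right to 90, then left to 34.
- dial_knob (a point): Centre of the dial's knob, on its axis, half-way up. Round knurled aluminium knob, diameter 42 mm, 34 high, on the dial's black flange, diameter 84, whose top lies 17 below this point. z is the axis (up), x points to the 0 mark and turns with the dial. The dial turns with 0.05 to 0.15 N m; clicks of up to 0.3 N m where the bolt's nose crosses the cam's gate.
- dial_ring (a point): Centre of the fixed dial ring's top, diameter 104 mm, 21 below the knob's centre, 4 above the lid's top; x points to its index, a short dark mark on the hinge side. White marks on the flange at every second division, long at the tens, one broad and longest at 0; numbers rise clockwise round the dial.
- bolt_handle (a point): Centre of the bolt handle's bar: round steel, diameter 14 mm, 124 long along y, on two posts 68 apart, 44 above the lid's top (33 clear below). x points away from the chest's front to the dial's axis, 110 off. It slides 21 along +x to draw the bolt, which is free of its keeper from 14 on. Until the lock opens it is stopped within 2. More than 35 N against the lock spoils it.
- bolt_nose (a point): Tip of the bolt's nose, inside the lid, moving with the handle. On the last left turn, somewhere between 11 and 24 (chests differ), it drops 6 mm into the lock: within 0.15 rad more the dial stops dead. Turn under 0.6 rad/s there or it may skip; over 0.5 N m against the stop spoils the lock. A 260 N/m spring returns the drawn bolt to 7 mm: keep it drawn (5 N) until the lid is raised.
- chest_hinge (a point): Middle of the lid's hinge line, rear top edge of the chest, 105 mm above the table. x points from the chest's front to its rear, y along the hinge, z up; they turn with the lid. Lid shut: handle bar 205 in front of the line and 89 above it, dial axis 95 in front. The chest is grey steel, 270 deep, 300 wide, 150 high, fixed; its front faces the robot.
- lid (a joint): Opening angle of the lid in rad, 0 shut, 1.25 at most. A gas spring and friction hold it wherever it is left; lifting at the handle takes about 8 to 13 N.
- bowl_mid (a point): Loose steel bowl, diameter 110 mm, 45 high, beside the chest: leave alone. Point half-way up.
- brush_mid (a point): Loose flat brush with wooden handle, about 185 mm long, 55 wide, 17 high, beside the chest: leave alone. Point at its middle.
- seal_mid (a point): Loose square seal stone, 38 x 38 x 76 mm, beside the chest: leave alone. Point half-way up.

How it is judged:
By the outcome, as a careful person would: the job done as asked, in the order asked, and still so for the second after the job is handed in, with the robot touching nothing.
It also fails if it takes over 70 s, if anything falls off the work surface, if the arm or the gripper's body presses on something with over 40 N, if the wrist force passes 120 N, or if a joint passes its speed limit or range.

ROBOT

A 6-joint arm with a two-finger parallel gripper is mounted at the origin on the work surface. World frame = base frame: x ahead of the robot, y to its left, z up, the work surface at z = 0. Lengths are in m, angles in degrees, forces in N, time in s.
With the tool pointing down it reaches from about 0.325 to 0.85 m from the base axis. Payload 15.5 kg.
Tool frame: the origin (TCP) lies at the very end of the fingers, on their centre line; the grasp point (between the pads) lies 19 mm behind it; z points along the fingers, y is the line along which they close (so a half turn about z gives the same grasp; the last joint's range is limited). The gripper opens to 91 mm and grips with 3 to 60 N. Pads are 32 mm wide; open, the fingers measure 118 mm over their backs; the gripper's body (76 mm by 178 mm) begins 60 mm behind the grasp point.
Start: joints at [69.872, 28.281, 77.091, -0, 74.628, -5.472], TCP at [0.158, 0.605, 0.214] pointing down, gripper open.
Joint ranges: [-166.48, 166.48], [-47.26, 123.95], [12.59, 153.08], [-70.14, 250.14], [6.76, 159.57], [-176.63, 176.63]. Speed limits (degrees/s): [108.29, 108.29, 147.25, 172.46, 172.46, 172.46].

INTERFACE

Orientations are given as [roll, pitch, yaw] about the fixed x, y, z axes, in that order (R = Rz(yaw) Ry(pitch) Rx(roll)).
In Python, from station import * gives the robot as it stands.
- The arm moves only by the tool step_arm, never from a script. Its argument "increments" is a list that holds one entry, the list of rows, each a list of 4 numbers: the shift along the tool's x, y, z normalised to -1 to 1, where 1 is 60 cm, then the turn about the tool's z normalised to -1 to 1, where 1 is pi/2 rad. In form: [[[tx, ty, tz, turn], ...]]. A call has exactly 10 rows; each row is the pose to reach, as a shift and turn from the pose commanded when the call began, along the tool's axes at that moment; what a row does not reach only later rows make up. A row lasts 1/12 s, in which the tool goes at most 41.7 mm and 7.16 degrees, less where a joint would pass 70% of its speed; a pose out of reach is approached as far as the arm can. A call with a number of a shift or a turn outside -1 to 1 is refused whole. A call with a gripper value outside its range is refused whole. "hand" is the gripper command: -1 is shut, 1 is fully open, values between are in proportion, set as the call begins (left out, the last holds). The fingers move at their own pace and stop on an object; the grip force is fixed at half the most. Time passes only in rows, so rows that repeat a pose let the fingers close, or fill a call up. It gives the time, the measured TCP pose, the force, the opening and the grip force at its end, in the units of the state.
- get_obs(): the state, without advancing time (a new reading comes with each control period).
- capture(name): name is "side" or "top"; returns a dict with "color" (480x640x3 uint8, red, green, blue), "intrinsics" (3x3 intrinsics, pixels), "world_to_cam" (4x4, takes a point from world to camera coordinates). Camera axes: x right, y down, z forward; pixel columns grow to the right and rows downward; lengths in m; the calibration is good to about 2 mm. A picture is of the moment at which its call begins. There is no depth.
- hand_in(): hands the job in; it is judged then, once.
The state is a dict: "t": time; "joint_pos": joint angles; "dq": joint speeds; "joint_efforts": joint torques, N m; "position": TCP position; "orientation": TCP orientation; "force": force on the tool from outside, world axes, zero at the start; "moment": the same for the moment, N m; "width": opening from 0.0 (shut) to 1.0 (fully open); "grip_force": force on a finger pad.
Only numpy, scipy, OpenCV 4.12 (cv2) and the standard library are available. Lean on these libraries where they do the work, as an engineer would, in place of code of your own. Each camera call takes 0.05 s, during which the arm holds its last target. There are 200 camera calls.

## Working session

There is one attempt and no reset: what is moved stays moved. The work goes in short steps, Python scripts to look and compute and a tool call to move; the robot and the scene stay as the last step left them, time stands still between calls to the robot, and variables do not carry over. Pictures are saved under pics/ and viewed, at most 10 in all, crops included, and the job is handed in when it is done.

Besides the shell and the picture viewer there is one more tool, called after "Request:" as name([rows], argument=value, ...), one row to a line, values as JSON. step_arm: Moves the arm, as the interface text tells. Its arguments: {"type":"object","properties":{"increments":{"type":"array","items":{"type":"array","items":{"type":"array","items":{"type":"number","minimum":-1,"maximum":1}}}},"hand":{"type":"number"}},"required":["increments"]}

```bash
mkdir -p pics
cat > h.py <<'E'
from station import *
import numpy as np, cv2
def snap(c,n):
    d=capture(c); cv2.imwrite(f'pics/{n}.png',cv2.cvtColor(d['color'],cv2.COLOR_RGB2BGR)); return d
def ray(d,u,v,z):
    K=np.array(d['intrinsics']);T=np.array(d['world_to_cam']);R=T[:3,:3];c=-R.T@T[:3,3]
    r=R.T@np.linalg.inv(K)@[u,v,1]; return c+r*(z-c[2])/r[2]
def proj(d,p):
    T=np.array(d['world_to_cam']);q=np.array(d['intrinsics'])@(T[:3,:3]@np.array(p)+T[:3,3]);return q[:2]/q[2]
E
python3 - <<'E'
from h import *
import pickle
for c in('top','side'):
    d=snap(c,c+'0'); pickle.dump(d,open(c+'0.pkl','wb')); T=np.array(d['world_to_cam']);print(c,-T[:3,:3].T@T[:3,3],T[2,:3])
print(get_obs())
E
```

```text
top [0.37542075 0.01997569 1.31468382] [ 0.19770489  0.00827922 -0.98022662]
side [0.46307429 0.96840241 0.81025703] [ 0.13078206 -0.80489088 -0.57883221]
{'t': 0.1, 'joint_pos': array([ 6.98713382e+01,  2.83129365e+01,  7.71240800e+01, -2.02457407e-05,
        7.46273325e+01, -5.47238000e+00]), 'dq': array([ 0.05694077, -0.18739119, -0.10462461, -0.00423796,  0.05278877,
       -0.06131298]), 'joint_efforts': array([-1.08932934e-04, -8.80235624e+01, -3.82547271e+01,  7.06897723e-02,
        4.81705042e-02, -1.19321139e-04]), 'position': array([0.15802283, 0.60433957, 0.21337744]), 'orientation': array([-1.79935942e+02, -6.11727231e-03,  1.65343720e+02]), 'force': array([-0.12938117, -0.71357732, -0.88554859]), 'moment': array([-0.0156227 , -0.01340552,  0.0161251 ]), 'grip_force': 0.0, 'width': 1.001531962735168}
```

View pics/top0.png

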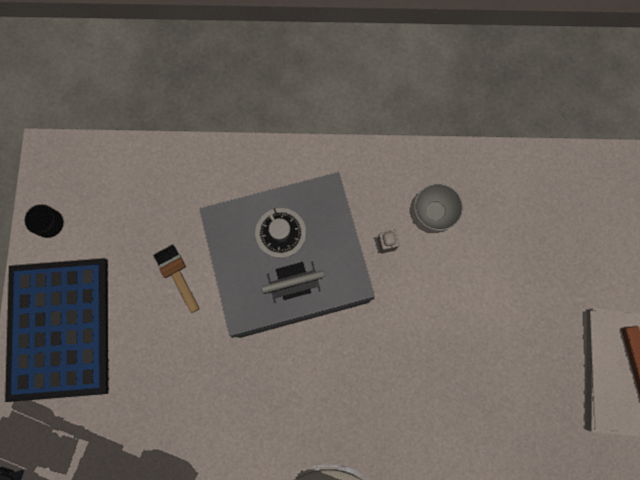

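View pics/side0.png

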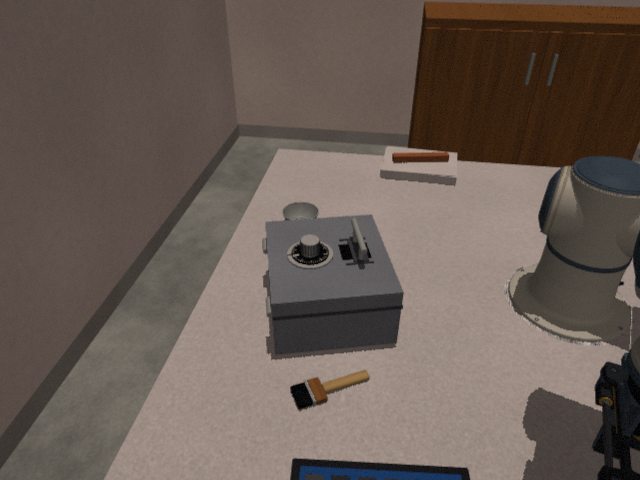

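The top view shows the ring near (280,232) and the handle bar from (263,291) to (324,275). The brush is at (178,280), the seal at (388,240) and the bowl at (437,208). The side view shows the knob at (310,245) and the bar at (358,242). Next I'll fit these and zoom in on the dial.

```bash
cat > m.py <<'E'
from h import *
import pickle
d=pickle.load(open('top0.pkl','rb'));im=d['color'];g=cv2.cvtColor(im,cv2.COLOR_RGB2GRAY)
# lid contour: bluish grey
b=im[...,2].astype(int)-im[...,0]
m=((b>1)&(g>60)).astype(np.uint8);m[:165]=0;m[345:]=0;m[:,:195]=0;m[:,380:]=0
# bright light ring / bar
w=(g>135).astype(np.uint8)
roi=np.zeros_like(w);roi[200:262,250:312]=1
# rectify lid-top plane (ring/flange top z=.158) at 0.25mm/px for display & angle read
c0=ray(d,280,232,.156)
def rect(d,c,z,half=.06,s=.2e-3):
    n=int(2*half/s);P=np.array([[c[0]+half,c[1]+half,z],[c[0]+half,c[1]-half,z],[c[0]-half,c[1]-half,z],[c[0]-half,c[1]+half,z]])
    src=np.float32([proj(d,p) for p in P]);H=cv2.getPerspectiveTransform(src,np.float32([[0,0],[n,0],[n,n],[0,n]]))
    return cv2.warpPerspective(d['color'],H,(n,n),flags=cv2.INTER_CUBIC)
if __name__=='__main__':
    print('ring0',c0)
    r=rect(d,c0,.156);out=cv2.cvtColor(r,cv2.COLOR_RGB2BGR)
    cv2.imwrite('pics/dial0.png',np.clip(out.astype(float)*1.5,0,255).astype(np.uint8))
    for u,v in[(263,291),(324,275)]:print('bar',ray(d,u,v,.197))
    for u,v in[(201,208),(339,173),(373,297),(231,335)]:print('lid',ray(d,u,v,.15))
    ds=pickle.load(open('side0.pkl','rb'))
    cv2.imwrite('pics/side_crop.png',cv2.resize(cv2.cvtColor(ds['color'],cv2.COLOR_RGB2BGR)[205:305,260:400],None,fx=5,fy=5,interpolation=cv2.INTER_CUBIC))
E
python3 m.py
```

```text
ring0 [0.6175082  0.11132347 0.156     ]
bar [0.49226353 0.13673066 0.197     ]
bar [0.52574231 0.01996427 0.197     ]
lid [0.66599616 0.27674554 0.15      ]
lid [ 0.74719198 -0.00701588  0.15      ]
lid [ 0.48983165 -0.07892331  0.15      ]
lid [0.40879879 0.20133594 0.15      ]
```

View pics/dial0.png

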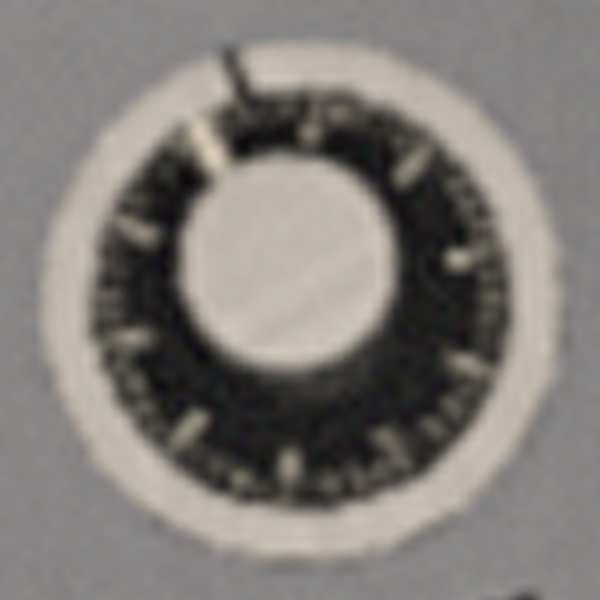

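View pics/side_crop.png

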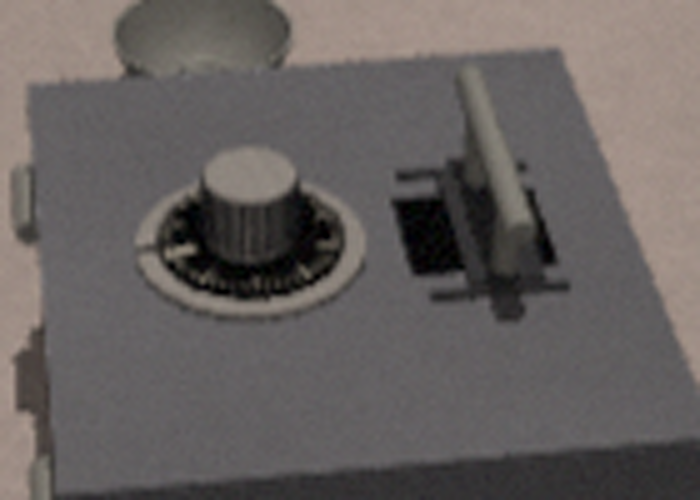

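Rectified dial crop: ring centre is at about (302,300) px and the index at (236,75). The 0 mark is at (210,140), so the dial reads about 4.2 (0.265 rad). Chest yaw is about 16°. In the side crop the knob top is at (250,172), which is full-image (310,239). I'll start moving now.

Request:
step_arm([
  [[-0.05,-0.03,-0.05,0.05],[-0.11,-0.07,-0.05,0.11],[-0.17,-0.11,-0.05,0.17],[-0.23,-0.15,-0.05,0.23],[-0.29,-0.19,-0.05,0.29],[-0.35,-0.23,-0.05,0.35],[-0.41,-0.26,-0.05,0.42],[-0.46,-0.3,-0.05,0.48],[-0.51,-0.33,-0.05,0.54],[-0.55,-0.35,-0.05,0.58]],
], hand=0.5)

```text
t: 0.93
position: [0.4259, 0.315, 0.2438]
orientation: [-180.0, 0.0, 112.8]
force: [0.3, 0.5, 1.2]
width: 0.75
grip_force: 0.0
```

```bash
cat >> h.py <<'E'
def plan(p,yaw):
    o=get_obs();y=np.radians(o['orientation'][2]);D=np.array(p)-o['position']
    print('t',o['t'],'pos',o['position'].round(4),'rpy',o['orientation'].round(2),'j6',o['joint_pos'][5].round(1))
    print('rows',np.round([(D[0]*np.cos(y)+D[1]*np.sin(y))/.6,(D[0]*np.sin(y)-D[1]*np.cos(y))/.6,-D[2]/.6],4),'turn',round(-((yaw-o['orientation'][2]+180)%360-180)/90,4))
E
python3 - <<'E'
from h import *
import pickle
ds=pickle.load(open('side0.pkl','rb'));dt=pickle.load(open('top0.pkl','rb'))
print('knob side',ray(ds,310,239.4,.192))
# knob top from top view: rectified px (288,262) at z=.156
p=np.array([.6175+(300-262)*2e-4,.1113+(300-288)*2e-4,.156]);u=proj(dt,p);print('knob top',ray(dt,*u,.192))
# bar ends side (full px)
print('bar side',ray(ds,260+468/5,205+70/5,.199),ray(ds,260+520/5,205+222/5,.199))
plan([.617,.111,.225],80)
E
```

```text
knob side [0.61769481 0.10874662 0.192     ]
knob top [0.61734253 0.11078801 0.192     ]
bar side [0.52990288 0.02214471 0.199     ] [0.49661974 0.13695163 0.199     ]
t 0.9333 pos [0.4259 0.315  0.2438] rpy [-1.7998e+02  4.0000e-02  1.1276e+02] j6 7.3
rows [-0.4367  0.1622  0.0314] turn 0.364
```

Request:
step_arm([
  [[-0.06,0.022,0,0.05],[-0.12,0.044,0,0.1],[-0.18,0.066,0,0.15],[-0.24,0.088,0,0.2],[-0.3,0.11,0,0.25],[-0.36,0.132,0,0.3],[-0.4,0.148,0,0.34],[-0.43,0.158,0,0.364],[-0.438,0.1616,0.02,0.364],[-0.438,0.1616,0.05,0.364]],
])

```text
t: 1.77
position: [0.6182, 0.1134, 0.214]
orientation: [179.9, -0.0, 80.3]
force: [-0.4, 0.3, -0.1]
width: 0.747
grip_force: 0.0
```

Run:
```python
from h import *
plan([.617,.110,.167],80)
```

```text
t 1.7667 pos [0.6182 0.1134 0.214 ] rpy [ 1.7986e+02 -3.0000e-02  8.0340e+01] j6 14.6
rows [-0.006  -0.001   0.0783] turn 0.0038
```

Request:
step_arm([
  [[0,0,0.01,0],[0,0,0.025,0],[0,0,0.04,0],[0,0,0.055,0],[0,0,0.065,0],[0,0,0.073,0],[0,0,0.077,0],[0,0,0.077,0],[0,0,0.077,0],[0,0,0.077,0]],
])

```text
t: 2.6
position: [0.617, 0.1145, 0.1682]
orientation: [180.0, -0.0, 80.4]
force: [-0.4, -0.6, 0.5]
width: 0.75
grip_force: 0.0
```

Request:
step_arm([
  [[0,0,0,0],[0,0,0,0],[0,0,0,0],[0,0,0,0],[0,0,0,0],[0,0,0,0],[0,0,0,0],[0,0,0,0],[0,0,0,0],[0,0,0,0]],
], hand=-0.15)

```text
t: 3.43
position: [0.6181, 0.1142, 0.1679]
orientation: [179.8, -0.0, 80.4]
force: [9.5, -2.4, -5.0]
width: 0.452
grip_force: 30.0
```

Run:
```python
from h import *
o=get_obs();print(o)
plan([.617,.110,.167],80)
snap('side','s1');d=snap('top','t1')
```

```text
{'t': 3.4333, 'joint_pos': array([ 5.04361251e+00,  3.10502923e+01,  7.98554329e+01, -2.52731401e-02,
        6.89417686e+01,  1.46780474e+01]), 'dq': array([-0.02520621, -0.02891597,  0.06070528, -0.01124903, -0.03666672,
       -0.03883298]), 'joint_efforts': array([ 2.01155864e+00, -9.23138380e+01, -3.24371052e+01,  7.31223430e-01,
        2.54583299e+00,  2.23824248e-02]), 'position': array([0.6181365 , 0.11424001, 0.16792225]), 'orientation': array([ 1.79846490e+02, -1.58037434e-02,  8.03746360e+01]), 'force': array([ 9.48889138, -2.37046023, -4.97671202]), 'moment': array([-0.30425943, -1.11493881,  0.00169386]), 'grip_force': 30.00140279531479, 'width': 0.45223741305124326}
t 3.4333 pos [0.6181 0.1142 0.1679] rpy [ 1.7985e+02 -2.0000e-02  8.0370e+01] j6 14.7
rows [-0.0073 -0.0007  0.0015] turn 0.0042
```

Request:
step_arm([
  [[0,0,0,0],[0,0,0,0],[0,0,0,0],[-0.002,0.001,0,0],[-0.004,0.002,0,0],[-0.006,0.002,0,0],[-0.006,0.002,0,0],[-0.006,0.002,0,0],[-0.006,0.002,0,0],[-0.006,0.002,0,0]],
], hand=0.2)

```text
t: 4.37
position: [0.6173, 0.1108, 0.1677]
orientation: [-180.0, 0.0, 80.4]
force: [0.5, -0.7, 0.1]
width: 0.597
grip_force: 0.0
```

Request:
step_arm([
  [[0,0,0,0],[0,0,0,0],[0,0,0,0],[0,0,0,0],[0,0,0,0],[0,0,0,0],[0,0,0,0],[0,0,0,0],[0,0,0,0],[0,0,0,0]],
], hand=-0.15)

```text
t: 5.2
position: [0.6176, 0.1107, 0.1678]
orientation: [180.0, -0.0, 80.4]
force: [5.2, -0.6, -2.3]
width: 0.451
grip_force: 30.0
```

View pics/s1.png

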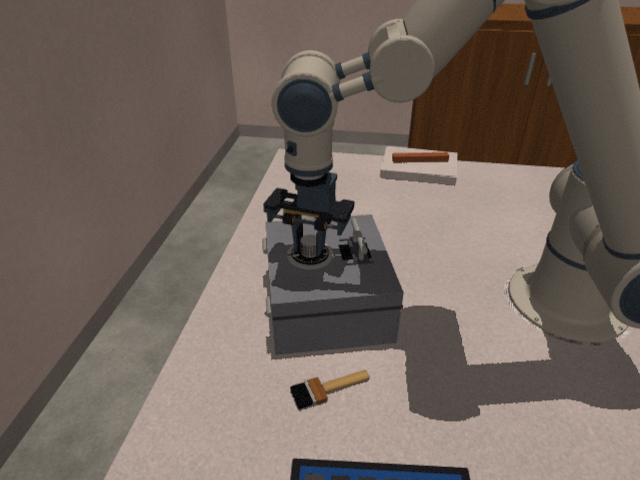

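The fingers stand centred around the knob at about (310,245) px, and nothing else is touched. Next: turn left.

Request:
step_arm([
  [[0,0,0,-0.02],[0,0,0,-0.06],[0,0,0,-0.12],[0,0,0,-0.18],[0,0,0,-0.24],[0,0,0,-0.3],[0,0,0,-0.36],[0,0,0,-0.41],[0,0,0,-0.44],[0,0,0,-0.45]],
])

```text
t: 6.03
position: [0.6175, 0.1107, 0.1677]
orientation: [180.0, 0.0, 121.0]
force: [4.2, -0.2, -2.7]
width: 0.455
grip_force: 30.0
```

```bash
cat >> h.py <<'E'
def st():
    o=get_obs();print('t',o['t'].__round__(2),'pos',o['position'].round(4),'yaw',o['orientation'][2].round(2),'F',o['force'].round(1),'M',o['moment'].round(3),'j6',o['joint_pos'][5].round(1),'tau6',o['joint_efforts'][5].round(3))
def cut(n,z=.158):
    d=capture('side');u,v=proj(d,[.617,.1105,z]);u,v=int(u),int(v)
    im=cv2.cvtColor(d['color'],cv2.COLOR_RGB2BGR)[v-30:v+30,u-40:u+40]
    e=capture('top');u,v=proj(e,[.617,.1105,z]);u,v=int(u),int(v)
    im2=cv2.cvtColor(e['color'],cv2.COLOR_RGB2BGR)[v-30:v+30,u-40:u+40]
    cv2.imwrite(f'pics/{n}.png',np.clip(1.5*cv2.resize(np.hstack([im,im2]),None,fx=5,fy=5,interpolation=cv2.INTER_CUBIC).astype(float),0,255))
E
python3 - <<'E'
from h import *
st(); cut('c1')
E
```

```text
t 6.03 pos [0.6175 0.1107 0.1677] yaw 121.03 F [ 4.2 -0.2 -2.7] M [-0.195 -0.819 -0.052] j6 -26.3 tau6 -0.987[ WARN:0@2.319] global loadsave.cpp:1063 imwrite_ Unsupported depth image for selected encoder is fallbacked to CV_8U.
```

View pics/c1.png

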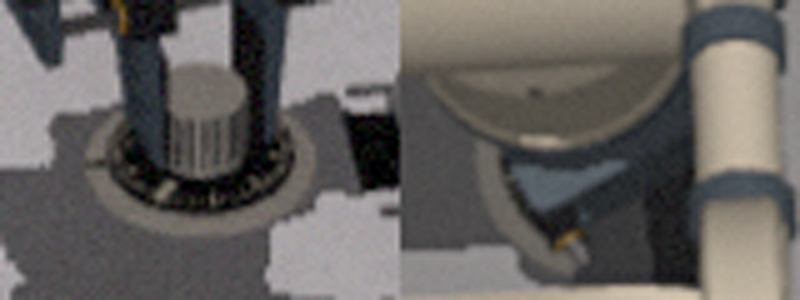

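Side crop: the broad 0 mark is at about (165,190), toward the camera. I'll convert that to an angle.

```bash
cat >> h.py <<'E'
def markang(a,b,z=.158):
    import pickle
    d=pickle.load(open('side0.pkl','rb'));u,v=proj(d,[.617,.1105,z]);u,v=int(u)-40+a/5-.4,int(v)-30+b/5-.4
    p=ray(d,u,v,z)-[.617,.1105,z];print('r',np.hypot(p[0],p[1]),'dial deg',np.degrees(np.arctan2(p[1],p[0]))-16)
E
python3 - <<'E'
from h import *
markang(165,190); markang(163,187); 
import pickle
# initial mark in side0 (side_crop px 182,250 -> full)
d=pickle.load(open('side0.pkl','rb'));p=ray(d,260+182/5,205+252/5,.158);q=p-[.617,.1105,.158];print(np.hypot(*q[:2]),np.degrees(np.arctan2(q[1],q[0]))-16)
E
```

```text
r 0.03174208190330858 dial deg 51.30625492586421
r 0.030455871601872735 dial deg 47.66650788539326
0.03301574310785979 13.767070568644773
```

Request:
step_arm([
  [[0,0,0,-0.04],[0,0,0,-0.11],[0,0,0,-0.185],[0,0,0,-0.26],[0,0,0,-0.335],[0,0,0,-0.41],[0,0,0,-0.485],[0,0,0,-0.56],[0,0,0,-0.63],[0,0,0,-0.68]],
])

```text
t: 6.97
position: [0.6174, 0.1106, 0.1678]
orientation: [-180.0, 0.0, -177.7]
force: [3.9, -0.9, -2.6]
width: 0.457
grip_force: 30.0
```

```bash
python3 - 2>/dev/null <<'E'
from h import *
st(); cut('c2')
E
```

```text
t 6.97 pos [0.6174 0.1106 0.1678] yaw -177.67 F [ 3.9 -0.9 -2.6] M [-0.324 -0.821 -0.112] j6 -87.6 tau6 1.783
```

View pics/c2.png

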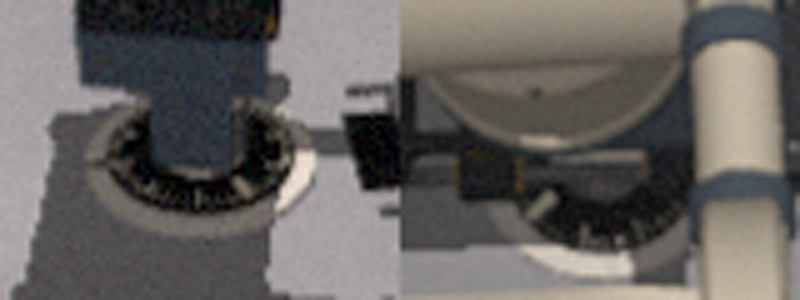

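The 0 mark is at side crop (245,187) and top crop (140,207).

Run:
```python
from h import *
import pickle
markang(245,187)
d=pickle.load(open('top0.pkl','rb'));u,v=proj(d,[.617,.1105,.158]);u,v=int(u)-40+140/5-.4,int(v)-30+207/5-.4
p=ray(d,u,v,.158)-[.617,.1105,.158];print(np.hypot(p[0],p[1]),np.degrees(np.arctan2(p[1],p[0]))-16)
st()
```

```text
r 0.031038708272655046 dial deg 119.64083719105551
0.03407975910981492 116.8666013624389
t 7.07 pos [0.6174 0.1105 0.1677] yaw -177.89 F [ 5.1 -2.1 -3.1] M [-0.395 -0.855  0.06 ] j6 -87.4 tau6 -3.063
```

Request:
step_arm([
  [[0,0,0,-0.03],[0,0,0,-0.05],[0,0,0,-0.06],[0,0,0,-0.06],[0,0,0,-0.06],[0,0,0,-0.03],[0,0,0,0.03],[0,0,0,0.1],[0,0,0,0.16],[0,0,0,0.2]],
])

```text
t: 7.9
position: [0.6174, 0.1106, 0.1678]
orientation: [-180.0, 0.0, 163.5]
force: [5.3, -0.9, -2.3]
width: 0.45
grip_force: 30.0
```

Request:
step_arm([
  [[0,0,0,0.06],[0,0,0,0.13],[0,0,0,0.2],[0,0,0,0.27],[0,0,0,0.34],[0,0,0,0.41],[0,0,0,0.48],[0,0,0,0.55],[0,0,0,0.61],[0,0,0,0.64]],
])

```text
t: 8.73
position: [0.6175, 0.1107, 0.1677]
orientation: [180.0, 0.0, 105.9]
force: [5.3, -1.0, -2.5]
width: 0.456
grip_force: 30.0
```

```bash
python3 - 2>/dev/null <<'E'
from h import *
st(); cut('c3')
E
```

```text
t 8.73 pos [0.6175 0.1107 0.1677] yaw 105.92 F [ 5.3 -1.  -2.5] M [-0.252 -0.853  0.141] j6 -11.2 tau6 0.091
```

View pics/c3.png

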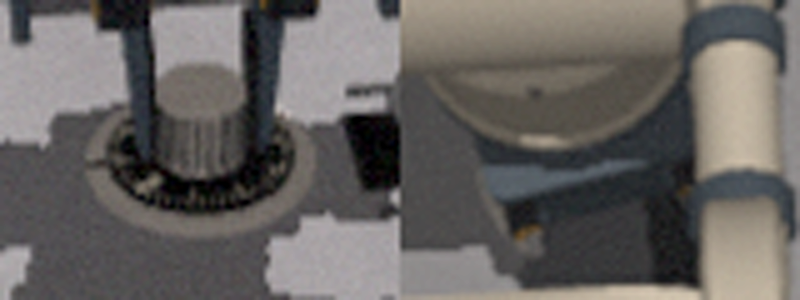

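The 0 mark is at side crop (145,183), which fits a dial angle of about 41°, so the knob has not slipped. Now finish right to 6, then go slowly left.

Request:
step_arm([
  [[0,0,0,0.05],[0,0,0,0.11],[0,0,0,0.16],[0,0,0,0.2],[0,0,0,0.215],[0,0,0,0.215],[0,0,0,0.215],[0,0,0,0.2],[0,0,0,0.18],[0,0,0,0.16]],
])

```text
t: 9.67
position: [0.6176, 0.1107, 0.1678]
orientation: [180.0, -0.0, 91.9]
force: [5.3, -0.8, -3.6]
width: 0.454
grip_force: 30.0
```

```bash
python3 - 2>/dev/null <<'E'
from h import *
markang(145,183); st()
E
```

```text
r 0.03374710352442068 dial deg 33.55195682379328
t 9.67 pos [0.6176 0.1107 0.1678] yaw 91.93 F [ 5.3 -0.8 -3.6] M [-0.312 -0.903 -0.072] j6 2.8 tau6 1.267
```

Request:
step_arm([
  [[0,0,0,-0.005],[0,0,0,-0.015],[0,0,0,-0.025],[0,0,0,-0.035],[0,0,0,-0.045],[0,0,0,-0.055],[0,0,0,-0.065],[0,0,0,-0.075],[0,0,0,-0.085],[0,0,0,-0.09]],
], hand=-0.09)

```text
t: 10.5
position: [0.6175, 0.1107, 0.1678]
orientation: [180.0, 0.0, 100.0]
force: [5.6, -0.3, -1.8]
width: 0.458
grip_force: 14.4
```

```bash
python3 - 2>/dev/null <<'E'
from h import *
st();print(get_obs()['grip_force'])
E
```

```text
t 10.5 pos [0.6175 0.1107 0.1678] yaw 100.0 F [ 5.6 -0.3 -1.8] M [-0.203 -0.905 -0.113] j6 -5.3 tau6 -0.061
14.4113127887249
```

Setting the hand opening to -0.09 cuts the grip to 14 N, so the pads act as a slipping clutch. Going on slowly.

Request:
step_arm([
  [[0,0,0,-0.005],[0,0,0,-0.011],[0,0,0,-0.017],[0,0,0,-0.023],[0,0,0,-0.029],[0,0,0,-0.035],[0,0,0,-0.041],[0,0,0,-0.047],[0,0,0,-0.053],[0,0,0,-0.06]],
])

```text
t: 11.33
position: [0.6175, 0.1107, 0.1678]
orientation: [180.0, 0.0, 105.4]
force: [6.1, -0.3, -3.3]
width: 0.462
grip_force: 14.4
```

```bash
python3 - 2>/dev/null <<'E'
from h import *
st();print(get_obs()['grip_force'])
E
```

```text
t 11.33 pos [0.6175 0.1107 0.1678] yaw 105.37 F [ 6.1 -0.3 -3.3] M [-0.233 -0.939 -0.066] j6 -10.7 tau6 0.404
14.399000108242035
```

Request:
step_arm([
  [[0,0,0,-0.005],[0,0,0,-0.011],[0,0,0,-0.017],[0,0,0,-0.023],[0,0,0,-0.029],[0,0,0,-0.035],[0,0,0,-0.041],[0,0,0,-0.047],[0,0,0,-0.053],[0,0,0,-0.06]],
])

```text
t: 12.17
position: [0.6175, 0.1107, 0.1678]
orientation: [180.0, 0.0, 110.8]
force: [6.0, -1.6, -3.2]
width: 0.458
grip_force: 14.4
```

```bash
python3 - 2>/dev/null <<'E'
from h import *
st();print(get_obs()['grip_force'])
E
```

```text
t 12.17 pos [0.6175 0.1107 0.1678] yaw 110.77 F [ 6.  -1.6 -3.2] M [-0.26  -0.906 -0.035] j6 -16.1 tau6 0.421
14.387331157922745
```

Request:
step_arm([
  [[0,0,0,-0.005],[0,0,0,-0.011],[0,0,0,-0.017],[0,0,0,-0.023],[0,0,0,-0.029],[0,0,0,-0.035],[0,0,0,-0.041],[0,0,0,-0.047],[0,0,0,-0.053],[0,0,0,-0.06]],
])

```text
t: 13.0
position: [0.6175, 0.1107, 0.1678]
orientation: [180.0, 0.0, 116.2]
force: [5.6, -1.8, -2.7]
width: 0.456
grip_force: 14.4
```

```bash
python3 - 2>/dev/null <<'E'
from h import *
st()
E
```

```text
t 13.0 pos [0.6175 0.1107 0.1678] yaw 116.17 F [ 5.6 -1.8 -2.7] M [-0.312 -0.871 -0.104] j6 -21.5 tau6 0.405
```

Request:
step_arm([
  [[0,0,0,-0.005],[0,0,0,-0.01],[0,0,0,-0.015],[0,0,0,-0.02],[0,0,0,-0.025],[0,0,0,-0.03],[0,0,0,-0.035],[0,0,0,-0.04],[0,0,0,-0.045],[0,0,0,-0.05]],
])

```text
t: 13.83
position: [0.6175, 0.1107, 0.1678]
orientation: [180.0, 0.0, 120.7]
force: [4.7, -0.9, -2.5]
width: 0.456
grip_force: 14.4
```

```bash
python3 - 2>/dev/null <<'E'
from h import *
st()
E
```

```text
t 13.83 pos [0.6175 0.1107 0.1678] yaw 120.67 F [ 4.7 -0.9 -2.5] M [-0.271 -0.768 -0.067] j6 -26.0 tau6 0.214
```

Request:
step_arm([
  [[0,0,0,-0.005],[0,0,0,-0.01],[0,0,0,-0.015],[0,0,0,-0.02],[0,0,0,-0.025],[0,0,0,-0.03],[0,0,0,-0.035],[0,0,0,-0.04],[0,0,0,-0.045],[0,0,0,-0.05]],
])

```text
t: 14.67
position: [0.6174, 0.1107, 0.1678]
orientation: [180.0, 0.0, 125.2]
force: [4.7, -1.0, -2.4]
width: 0.451
grip_force: 14.3
```

```bash
python3 - 2>/dev/null <<'E'
from h import *
st()
E
```

```text
t 14.67 pos [0.6174 0.1107 0.1678] yaw 125.17 F [ 4.7 -1.  -2.4] M [-0.289 -0.838 -0.037] j6 -30.5 tau6 0.25
```

Request:
step_arm([
  [[0,0,0,-0.005],[0,0,0,-0.01],[0,0,0,-0.015],[0,0,0,-0.02],[0,0,0,-0.025],[0,0,0,-0.03],[0,0,0,-0.035],[0,0,0,-0.04],[0,0,0,-0.045],[0,0,0,-0.05]],
])

```text
t: 15.5
position: [0.6174, 0.1107, 0.1677]
orientation: [180.0, 0.0, 129.7]
force: [4.6, -1.4, -2.6]
width: 0.456
grip_force: 14.3
```

```bash
python3 - 2>/dev/null <<'E'
from h import *
st()
E
```

```text
t 15.5 pos [0.6174 0.1107 0.1677] yaw 129.67 F [ 4.6 -1.4 -2.6] M [-0.276 -0.881 -0.03 ] j6 -35.0 tau6 0.271
```

Request:
step_arm([
  [[0,0,0,-0.005],[0,0,0,-0.01],[0,0,0,-0.015],[0,0,0,-0.02],[0,0,0,-0.025],[0,0,0,-0.03],[0,0,0,-0.035],[0,0,0,-0.04],[0,0,0,-0.045],[0,0,0,-0.05]],
])

```text
t: 16.33
position: [0.6174, 0.1107, 0.1677]
orientation: [180.0, 0.0, 134.2]
force: [6.0, -1.9, -2.5]
width: 0.458
grip_force: 14.3
```

```bash
python3 - 2>/dev/null <<'E'
from h import *
st()
E
```

```text
t 16.33 pos [0.6174 0.1107 0.1677] yaw 134.17 F [ 6.  -1.9 -2.5] M [-0.331 -0.841 -0.05 ] j6 -39.5 tau6 0.261
```

Request:
step_arm([
  [[0,0,0,-0.005],[0,0,0,-0.01],[0,0,0,-0.015],[0,0,0,-0.02],[0,0,0,-0.025],[0,0,0,-0.03],[0,0,0,-0.035],[0,0,0,-0.04],[0,0,0,-0.045],[0,0,0,-0.05]],
])

```text
t: 17.17
position: [0.6174, 0.1107, 0.1678]
orientation: [180.0, 0.0, 138.7]
force: [5.6, -0.3, -2.7]
width: 0.458
grip_force: 14.3
```

```bash
python3 - 2>/dev/null <<'E'
from h import *
st()
E
```

```text
t 17.17 pos [0.6174 0.1107 0.1678] yaw 138.67 F [ 5.6 -0.3 -2.7] M [-0.252 -0.834 -0.184] j6 -44.0 tau6 0.106
```

Request:
step_arm([
  [[0,0,0,-0.003],[0,0,0,-0.006],[0,0,0,-0.009],[0,0,0,-0.012],[0,0,0,-0.015],[0,0,0,-0.018],[0,0,0,-0.02],[0,0,0,-0.02],[0,0,0,-0.02],[0,0,0,-0.02]],
])

```text
t: 18.0
position: [0.6174, 0.1108, 0.1677]
orientation: [180.0, -0.0, 140.5]
force: [5.5, -0.2, -3.2]
width: 0.454
grip_force: 14.3
```

```bash
python3 - 2>/dev/null <<'E'
from h import *
st()
E
```

```text
t 18.0 pos [0.6174 0.1108 0.1677] yaw 140.53 F [ 5.5 -0.2 -3.2] M [-0.171 -0.848 -0.619] j6 -45.8 tau6 -0.568
```

M_z jumped to about -0.6, more than any click, so the dial is at its stop. Release and rise.

Request:
step_arm([
  [[0,0,0,0.004],[0,0,0,0.004],[0,0,0,0.004],[0,0,0,0.004],[0,0,-0.01,0.004],[0,0,-0.03,0.004],[0,0,-0.06,0.004],[0,0,-0.09,0.004],[0,0,-0.12,0.004],[0,0,-0.13,0.004]],
], hand=0.3)

```text
t: 18.83
position: [0.6182, 0.1108, 0.2488]
orientation: [179.9, 0.1, 140.3]
force: [0.3, -0.0, 0.8]
width: 0.65
grip_force: 0.0
```

```bash
python3 - 2>/dev/null <<'E'
from h import *
st(); cut('c4'); plan([.5113,.0796,.245],106)
E
```

```text
t 18.83 pos [0.6182 0.1108 0.2488] yaw 140.31 F [ 0.3 -0.   0.8] M [-0.084  0.039  0.031] j6 -45.6 tau6 -0.004
t 18.9333 pos [0.6178 0.1108 0.247 ] rpy [1.7991e+02 9.0000e-02 1.4032e+02] j6 -45.6
rows [ 0.1034 -0.1534  0.0033] turn 0.3813
```

View pics/c4.png

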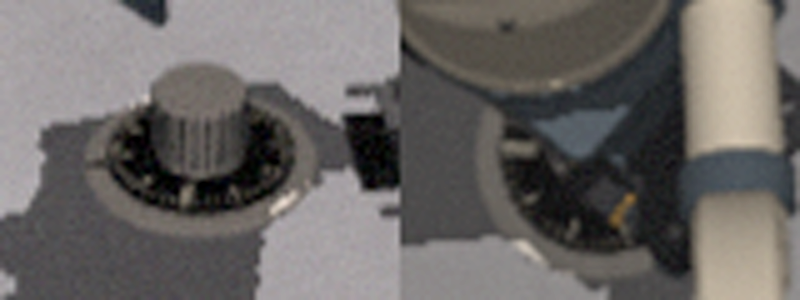

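The 0 mark sits at side crop (187,192), so the dial is at about 20 at its stop. Now to the handle.

Request:
step_arm([
  [[0.02,-0.03,0,0.07],[0.045,-0.065,0,0.14],[0.07,-0.1,0,0.21],[0.09,-0.135,0,0.28],[0.1,-0.15,0,0.35],[0.1034,-0.1534,0,0.381],[0.1034,-0.1534,0.0,0.381],[0.1034,-0.1534,0.02,0.381],[0.1034,-0.1534,0.04,0.381],[0.1034,-0.1534,0.04,0.381]],
])

```text
t: 19.77
position: [0.5098, 0.0795, 0.2192]
orientation: [-179.8, -0.1, 106.2]
force: [0.0, 0.5, -1.1]
width: 0.651
grip_force: 0.0
```

```bash
python3 - 2>/dev/null <<'E'
from h import *
plan([.5113,.0796,.177],106); d=snap('side','h1')
E
```

```text
t 19.7667 pos [0.5098 0.0795 0.2192] rpy [-1.7979e+02 -5.0000e-02  1.0616e+02] j6 -13.9
rows [-0.0005  0.0025  0.0704] turn 0.0018
```

View pics/h1.png

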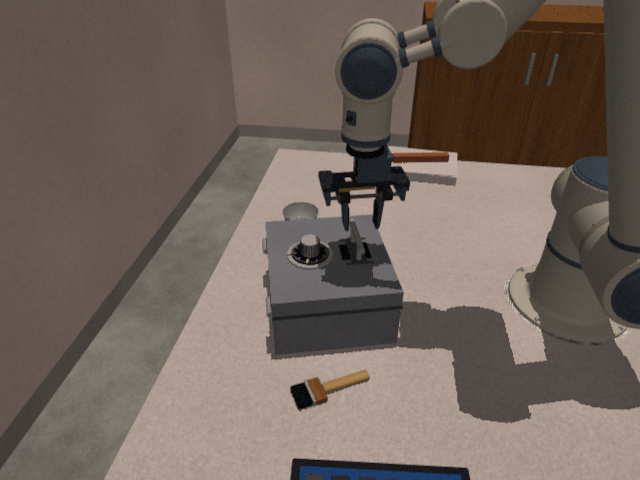

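The fingers straddle the bar at about (358,240) px, centred between the posts. Descend and grip.

Request:
step_arm([
  [[0,0.001,0.01,0],[0,0.001,0.025,0],[0,0.001,0.04,0],[0,0.001,0.055,0],[0,0.001,0.065,0],[0,0.001,0.07,0],[0,0.001,0.07,0],[0,0.001,0.07,0],[0,0.001,0.07,0],[0,0.001,0.07,0]],
])

```text
t: 20.65
position: [0.5116, 0.0797, 0.1801]
orientation: [180.0, 0.0, 106.0]
force: [0.3, 0.2, -0.0]
width: 0.648
grip_force: 0.0
```

Request:
step_arm([
  [[0,0,0,0],[0,0,0,0],[0,0,0,0],[0,0,0,0],[0,0,0,0],[0,0,0,0],[0,0,0,0],[0,0,0,0],[0,0,0,0],[0,0,0,0]],
], hand=-1)

```text
t: 21.48
position: [0.5119, 0.0798, 0.1798]
orientation: [179.9, 0.0, 106.0]
force: [5.3, 1.7, -3.0]
width: 0.15
grip_force: 30.0
```

```bash
python3 - 2>/dev/null <<'E'
from h import *
st();print(get_obs()['width'],get_obs()['grip_force'])
E
```

```text
t 21.48 pos [0.5119 0.0798 0.1798] yaw 106.04 F [ 5.3  1.7 -3. ] M [ 0.295 -0.918  0.121] j6 -13.8 tau6 0.119
0.14953178691576624 29.99925523996353
```

Request:
step_arm([
  [[0,0.001,0,0],[0,0.002,0,0],[0,0.003,0,0],[0,0.004,0,0],[0,0.005,0,0],[0,0.006,0,0],[0,0.007,0,0],[0,0.007,0,0],[0,0.007,0,0],[0,0.007,0,0]],
])

```text
t: 22.32
position: [0.5155, 0.0808, 0.1798]
orientation: [180.0, 0.0, 106.0]
force: [1.4, 0.6, 1.8]
width: 0.147
grip_force: 30.0
```

The handle moved 3.8 mm with almost no force, so the lock is open. Draw it fully.

Request:
step_arm([
  [[0,0.003,0,0],[0,0.006,0,0],[0,0.01,0,0],[0,0.014,0,0],[0,0.018,0,0],[0,0.021,0,0],[0,0.024,0,0],[0,0.026,0,0],[0,0.027,0,0],[0,0.027,0,0]],
])

```text
t: 23.15
position: [0.5309, 0.0853, 0.1797]
orientation: [-180.0, -0.0, 106.0]
force: [-3.3, -0.0, 5.5]
width: 0.144
grip_force: 30.0
```

```bash
python3 - 2>/dev/null <<'E'
from h import *
st()
E
```

```text
t 23.15 pos [0.5309 0.0853 0.1797] yaw 106.03 F [-3.3 -0.   5.5] M [-0.251  0.635  0.145] j6 -13.3 tau6 0.129
```

Request:
step_arm([
  [[0,0.001,0,0],[0,0.002,0,0],[0,0.0025,0,0],[0,0.0025,0,0],[0,0.0025,0,0],[0,0.0025,0,0],[0,0.0025,0,0],[0,0.0025,0,0],[0,0.0025,0,0],[0,0.0025,0,0]],
])

```text
t: 23.98
position: [0.5321, 0.0857, 0.1797]
orientation: [-179.9, -0.0, 106.0]
force: [-3.0, -1.3, 6.8]
width: 0.146
grip_force: 30.0
```

Request:
step_arm([
  [[0,0.001,0,0],[0,0.002,0,0],[0,0.0025,0,0],[0,0.0025,0,0],[0,0.0025,0,0],[0,0.0025,0,0],[0,0.0025,0,0],[0,0.0025,0,0],[0,0.0025,0,0],[0,0.0025,0,0]],
])

```text
t: 24.82
position: [0.5323, 0.0858, 0.1795]
orientation: [-179.8, -0.0, 106.0]
force: [-11.4, -3.9, 11.9]
width: 0.149
grip_force: 30.0
```

The handle is fully drawn and on its stop. Lift along the arc.

Request:
step_arm([
  [[0,0.001,-0.004,0],[0,0.003,-0.009,0],[0,0.006,-0.015,0],[0,0.009,-0.02,0],[0,0.013,-0.026,0],[0,0.016,-0.031,0],[0,0.019,-0.036,0],[0,0.023,-0.041,0],[0,0.026,-0.046,0],[0,0.03,-0.051,0]],
])

```text
t: 25.65
position: [0.5485, 0.0906, 0.2094]
orientation: [-179.6, -0.0, 106.0]
force: [-16.7, -7.4, -0.1]
width: 0.144
grip_force: 30.0
```

```bash
python3 - 2>/dev/null <<'E'
from h import *
st()
E
```

```text
t 25.65 pos [0.5485 0.0906 0.2094] yaw 106.04 F [-16.7  -7.4  -0.1] M [-1.342  3.191  0.135] j6 -12.8 tau6 0.075
```

Request:
step_arm([
  [[0,0.002,-0.005,0],[0,0.006,-0.01,0],[0,0.01,-0.014,0],[0,0.014,-0.019,0],[0,0.0175,-0.023,0],[0,0.0215,-0.028,0],[0,0.0255,-0.032,0],[0,0.0295,-0.037,0],[0,0.0335,-0.041,0],[0,0.0375,-0.045,0]],
])

```text
t: 26.48
position: [0.5697, 0.0967, 0.2367]
orientation: [-179.6, -0.0, 106.0]
force: [-20.7, -5.9, 6.5]
width: 0.147
grip_force: 30.0
```

```bash
python3 - 2>/dev/null <<'E'
from h import *
st()
E
```

```text
t 26.48 pos [0.5697 0.0967 0.2367] yaw 106.04 F [-20.7  -5.9   6.5] M [-1.395  3.996  0.114] j6 -12.3 tau6 0.078
```

Request:
step_arm([
  [[0,0.002,-0.006,0],[0,0.007,-0.01,0],[0,0.011,-0.014,0],[0,0.0155,-0.018,0],[0,0.02,-0.022,0],[0,0.025,-0.0255,0],[0,0.0295,-0.029,0],[0,0.0345,-0.0325,0],[0,0.039,-0.036,0],[0,0.044,-0.0395,0]],
])

```text
t: 27.32
position: [0.5958, 0.1043, 0.2608]
orientation: [-179.7, -0.0, 106.0]
force: [-19.3, -4.4, 9.2]
width: 0.146
grip_force: 30.0
```

```bash
python3 - 2>/dev/null <<'E'
from h import *
st()
E
```

```text
t 27.32 pos [0.5958 0.1043 0.2608] yaw 106.04 F [-19.3  -4.4   9.2] M [-0.94   3.666  0.083] j6 -11.7 tau6 0.057
```

Request:
step_arm([
  [[0,0.004,-0.005,0],[0,0.01,-0.009,0],[0,0.016,-0.013,0],[0,0.022,-0.0165,0],[0,0.028,-0.02,0],[0,0.034,-0.023,0],[0,0.04,-0.026,0],[0,0.046,-0.029,0],[0,0.052,-0.0315,0],[0,0.057,-0.0335,0]],
])

```text
t: 28.15
position: [0.6296, 0.1141, 0.2819]
orientation: [-179.8, -0.0, 106.0]
force: [-15.5, -2.2, 11.4]
width: 0.149
grip_force: 30.0
```

Request:
step_arm([
  [[0,0,0,0],[0,0,0,0],[0,0,0,0],[0,0,0,0],[0,0,0,0],[0,0,0,0],[0,0,0,0],[0,0,0,0],[0,0,0,0],[0,0,0,0]],
])

```text
t: 28.98
position: [0.6302, 0.1143, 0.2821]
orientation: [-179.9, -0.0, 106.0]
force: [-11.2, -0.4, 13.5]
width: 0.147
grip_force: 30.0
```

```bash
python3 - 2>/dev/null <<'E'
from h import *
st(); p=get_obs()['position'];f=(.7087-p[0])*.961+(.1367-p[1])*.276;h=p[2]+.0145-.105
print(np.hypot(f,h),np.degrees(np.arctan2(h,f))-25.8)
E
```

```text
t 28.98 pos [0.6302 0.1143 0.2821] yaw 106.05 F [-11.2  -0.4  13.5] M [-0.353  2.552  0.158] j6 -11.1 tau6 0.137
0.20825951024169462 41.12598680858321
```

Request:
step_arm([
  [[0,-0.002,-0.0017,0],[0,-0.004,-0.0034,0],[0,-0.006,-0.005,0],[0,-0.008,-0.007,0],[0,-0.01,-0.0087,0],[0,-0.012,-0.0104,0],[0,-0.014,-0.012,0],[0,-0.016,-0.014,0],[0,-0.0175,-0.015,0],[0,-0.0175,-0.015,0]],
])

```text
t: 29.82
position: [0.621, 0.1115, 0.2904]
orientation: [180.0, -0.0, 106.0]
force: [-0.4, 4.6, 0.9]
width: 0.146
grip_force: 30.0
```

Request:
step_arm([
  [[0,0,0,0],[0,0,0,0],[0,0,0,0],[0,0,0,0],[0,0,0,0],[0,0,0,0],[0,0,0,0],[0,0,0,0],[0,0,0,0],[0,0,0,0]],
], hand=-0.3)

```text
t: 30.65
position: [0.6209, 0.1111, 0.2901]
orientation: [-180.0, 0.0, 106.0]
force: [-0.0, -0.2, 0.5]
width: 0.353
grip_force: 0.0
```

```bash
python3 - 2>/dev/null <<'E'
from h import *
st()
E
```

```text
t 30.65 pos [0.6209 0.1111 0.2901] yaw 106.03 F [-0.  -0.2  0.5] M [-0.095  0.002  0.01 ] j6 -11.3 tau6 0.0
```

Free of the bar. Rise straight up, then retreat toward the robot.

Request:
step_arm([
  [[0,0,-0.01,0],[0,0,-0.025,0],[0,0,-0.045,0],[0,0,-0.065,0],[0,0,-0.085,0],[0,0,-0.105,0],[0,0,-0.125,0],[0,-0.02,-0.14,0],[0,-0.05,-0.15,0],[0,-0.08,-0.15,0]],
])

```text
t: 31.48
position: [0.5742, 0.0977, 0.3819]
orientation: [179.9, 0.0, 106.0]
force: [0.4, 0.2, 0.3]
width: 0.351
grip_force: 0.0
```

Request:
step_arm([
  [[0.04,-0.03,0,0],[0.1,-0.06,0,0],[0.16,-0.1,0,0],[0.22,-0.13,0,0],[0.28,-0.15,0,0],[0.34,-0.16,0,0],[0.4,-0.16,0,0],[0.44,-0.16,0,0],[0.45,-0.16,0,0],[0.45,-0.16,0,0]],
])

```text
t: 32.32
position: [0.4069, 0.3319, 0.3805]
orientation: [180.0, -0.0, 106.2]
force: [0.8, -0.6, -0.2]
width: 0.346
grip_force: 0.0
```

```bash
cat > f.py <<'E'
from h import *
st(); d=snap('top','f1'); s=snap('side','f2')
# measure knob-top and lid in both views: predicted pixels for lid angles
hx=np.array([.961,.276]);H=np.array([.7087,.1367])
import pickle
def pt(front,up,lat,th):
    t=np.radians(th);f=front*np.cos(t)-up*np.sin(t);h=front*np.sin(t)+up*np.cos(t)
    xy=H-f*hx+lat*np.array([-.276,.961]);return [*xy,.105+h]
# ring: white pixels round the dial in the side view -> centroid
g=cv2.cvtColor(s['color'],cv2.COLOR_RGB2GRAY)
for th in(36,38,40,42,44):
    print(th,'lid front-left corner',proj(s,pt(.27,.045,.15,th)).round(1),'front-right',proj(s,pt(.27,.045,-.15,th)).round(1),'knob',proj(s,pt(.095,.087,0,th)).round(1))
E
python3 f.py 2>/dev/null
python3 - <<'E'
# moved-things check and lid contour by image difference
import cv2,numpy as np
a=cv2.imread('pics/top0.png').astype(int);b=cv2.imread('pics/f1.png').astype(int)
for n,(x0,x1,y0,y1) in dict(brush=(150,200,240,315),seal=(376,400,226,254),bowl=(408,466,180,236)).items():print(n,np.abs(a-b)[y0:y1,x0:x1].mean().round(1))
im=cv2.imread('pics/f2.png');g=cv2.cvtColor(im,cv2.COLOR_BGR2GRAY)
e=cv2.Canny(cv2.GaussianBlur(g,(3,3),0),30,80);r=e[100:300,260:480]
L=cv2.HoughLinesP(r,1,np.pi/180,30,minLineLength=30,maxLineGap=4)
print([] if L is None else sorted([(int(l[0][0]+260),int(l[0][1]+100),int(l[0][2]+260),int(l[0][3]+100)) for l in L]))
E
```

```text
t 32.32 pos [0.4069 0.3319 0.3805] yaw 106.17 F [ 0.8 -0.6 -0.2] M [-0.073  0.011  0.033] j6 16.5 tau6 0.834
36 lid front-left corner [370.5 235. ] front-right [343.6 162.6] knob [277.7 227.3]
38 lid front-left corner [367.  232.3] front-right [340.8 160.2] knob [275.6 227.1]
40 lid front-left corner [363.4 229.7] front-right [337.8 157.9] knob [273.5 227. ]
42 lid front-left corner [359.6 227.2] front-right [334.7 155.7] knob [271.4 226.9]
44 lid front-left corner [355.6 224.8] front-right [331.5 153.5] knob [269.3 226.9]
brush 19.6
seal 12.3
bowl 11.9
[(260, 125, 335, 129), (260, 184, 278, 149), (260, 220, 336, 157), (266, 254, 303, 228), (269, 299, 362, 229), (270, 299, 361, 230), (279, 148, 361, 154), (294, 299, 366, 245), (295, 299, 376, 238), (302, 298, 353, 260), (310, 293, 377, 243), (319, 141, 408, 147), (336, 130, 399, 133), (344, 164, 373, 238), (348, 167, 377, 242), (365, 246, 383, 299), (410, 239, 414, 208), (421, 172, 457, 170), (432, 238, 438, 208), (436, 237, 447, 199)]
```

Lid corners in the side view at (362,229) and (336,157) match about 40.5–41°. It stands by itself and the arm is clear. The arm's path never came near the loose things, and the picture differences at them look like shadow. Handing in.

```bash
python3 -c "
from station import *
print(hand_in())"
```

```text
the job is handed in; nothing more can be done
None
```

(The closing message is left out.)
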